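Put the pellet die away dry

ROBOT

A 6-joint arm with a two-finger parallel gripper is mounted at the origin on a cart in front of the work surface, level with it; the furniture and walls round the work are solid. World frame = base frame: x ahead of the robot, y to its left, z up, the work surface at z = 0. Lengths are in m, angles in rad, forces in N, time in s.
With the tool pointing down it reaches from about 0.35 to 0.975 m from the base axis. Payload 4.9 kg.
Tool frame: the origin (TCP) lies midway between the tips of the shut fingers; the grasp point (between the pads) lies 19 mm behind it; z points along the fingers, y is the line along which they close (so a half turn about z gives the same grasp; the last joint's range is limited). The gripper opens to 85 mm and grips with 20 to 120 N. Pads are 22 mm wide; open, the fingers measure 114 mm over their backs; the gripper's body (76 mm by 85 mm) begins 54 mm behind the grasp point. The pads swing forward as they close: fully open they stand 13 mm farther back than shut.
Start: joints at [-1.406, 0.053, 1.613, -0, 1.476, -0.119], TCP at [0.175, -0.6, 0.231] pointing down, gripper open.
Joint ranges: [-3.01, 3.01], [-1.01, 2.22], [0.06, 2.58], [-1.02, 4.17], [0.09, 2.62], [-3.14, 3.14]. Speed limits (rad/s): [2.57, 2.57, 3.14, 3.14, 3.14, 3.14].

INTERFACE

Orientations are given as a unit quaternion [w, x, y, z].
In Python, from plant import state, grab_frame, job_done, cut_out, place_of gives the robot as it stands.
- The arm moves only by the tool jog_arm, never from a script. Its argument "motion" is text: rows parted by semicolons, each of 7 numbers parted by spaces: the opening in per cent of the stroke, from 0 (shut) to 100 (fully open), then the shift along the tool's x, y, z as a fraction of full scale, then the turn, a rotation vector about the tool's x, y, z as a fraction of full scale. A call has exactly 5 rows; each row is the pose to reach, as a shift and turn from the pose commanded when the call began, along the tool's axes at that moment; what a row does not reach only later rows make up. Full scale, the value 1, is 50 cm for a shift and 1.5 rad for a turn. A row lasts 1/8 s, in which the tool goes at most 62.5 mm and 10.7 degrees, less where a joint would pass 70% of its speed; a pose out of reach is approached as far as the arm can. A call with a number of a shift or a turn outside -1 to 1 is refused whole. A call with a gripper value outside its range is refused whole. The fingers move at their own pace and stop on an object; the grip force is fixed at half the most. Time passes only in rows, so rows that repeat a pose let the fingers close, or fill a call up. It gives the time, the measured TCP pose, the force, the opening and the grip force at its end, in the units of the state.
- state(): the state, without advancing time (a new reading comes with each control period).
- grab_frame(name): name is "side" or "top" or "wrist"; returns a dict with "color" (400x640x3 uint8, red, green, blue), "range_z" (400x640 float32, m along the optical axis (not along the pixel's ray), 0 where there is no reading), "intrinsics" (3x3 intrinsics, pixels), "world_from_camera" (4x4, takes a point from camera to world coordinates). Camera axes: x right, y up, looking along -z (the intrinsics and any distortion apply to the point x, -y, -z); pixel columns grow to the right and rows downward; lengths in m; the calibration is good to about 2 mm. A picture is of the moment at which its call begins.
- job_done(): hands the job in; it is judged then, once.
Trained networks look in the newest picture that a camera, given by its name, has taken for a name from the list of things; names that differ only in an ending like _2 or _b are one class to them, and where a whole thing is asked for, a point or a joint stands for the part that bears it (a point fixed in the world has none). Each returns a list of dicts, best first, with "p" (0 to 1); they miss things now and then, are a little off and sometimes report something else, mostly with a low value. They report only what shows in the picture. A call takes as long as a camera call. They do not tell look-alikes from the thing itself.
- cut_out(camera, thing): "pixels" (400x640 bool, what is visible of it).
- place_of(camera, thing): "at" ([x, y, z] in m, in world coordinates, good to about 4 mm: a listed point, or the origin of a listed thing).
The state is a dict: "time": time; "joint_pos": joint angles; "joint_vel": joint speeds; "joint_efforts": joint torques, N m; "tool_pos": TCP position; "tool_rot": TCP orientation; "contact_force": force on the tool from outside, world axes, zero at the start; "ft_torque": the same for the moment, N m; "gripper_width": opening from 0.0 (shut) to 1.0 (fully open); "grasp_force": force on a finger pad.
Only numpy, scipy, OpenCV 4.12 (cv2) and the standard library are available. Lean on these libraries where they do the work, as an engineer would, in place of code of your own. Each camera call takes 0.05 s, during which the arm holds its last target. There are 200 camera calls.

TASK

Put the steel die body that stands between the press and the dry cabinet in the cabinet with its plunger and ring: stand it on the pulled-out tray, squeeze both blue pads of the tray handle together to free the tray and slide it fully home, then push the door shut, without slamming or forcing it, until its latch snaps in and holds it against the seal. Nothing in the die set may topple, and leave the black-capped jar and the dropper bottle where they stand.

Things in the scene. Friction and masses are not known exactly. Their poses are not given: they have to be found in the camera images.
- die_body: Steel pellet die body, loose, about 0.6 kg, 46 mm high: a flange 53 mm across at the foot, above it a 43 mm round barrel (its solid tapers evenly from flange to top); take it by the upper part of the barrel. It starts upright on the desk left of the cabinet. Another die that stands against the wall at the back of the desk is fixed, not part of the job. Origin: centre of its underside; z up.
- die_plunger: Steel plunger of the die, loose, 26 mm across the foot, 13 mm pin, 48 mm high, standing at the back right of the tray. Origin: centre of its underside; z up.
- die_ring: Steel spacer ring of the die, loose, 43 mm across, 13 mm high, lying at the back left of the tray. Origin: centre of its underside; z up.
- jar_black: Bystander: white sample jar with a black cap, 47 mm across, 64 mm high, loose on the desk. Origin: centre of its underside.
- dropper: Bystander: small brown dropper bottle, 34 mm across, 102 mm high, loose on the desk right of the cabinet. Origin: centre of its underside.
- dry_cabinet: Grey dry cabinet with clear panes, fixed, 187 mm deep, 180 wide, 100 high (109 at the round hygrometer at the back of its roof). Origin: centre of its footprint at desk height; x points to its back, y to its left seen from the front, z up. The open mouth faces -x, to the robot, at x = -92 mm; there the roof begins, so the tray handle is 15 mm clear in front of the roof even when home.
- tray (a joint): Aluminium tray sliding along the cabinet's x: 0 m = fully home, 0.135 = fully out. It starts out, within 3 mm; there two sprung tongues catch on stops and it cannot be pushed in until both blue pads are squeezed, and they must stay squeezed over the first 40 mm of the way in. After that it slides with some 2 N of friction and stays where it is left.
- tray_floor (a point): Middle of the tray's floor, upper side, 24 mm above the desk; axes as the cabinet's; moves with the tray. Floor 144 mm along x, 118 along y inside rims 10 mm high. Plunger and ring stand some 30 mm behind the middle (+x), 40 mm right and 33 mm left; the front part is free: 30 mm in front of the middle (-x) is a good place for the die body.
- tray_handle (a point): Centre of the tray's pinch handle, 70 mm above the desk, 100 mm in front (-x) of the tray floor's middle; axes as the cabinet's. White post 24 mm wide along y, 16 along x, top 86 mm above the desk, with a blue pad on each side: 20 mm along x, from 50 to 86 mm above the desk, outer faces 54 mm apart along y, 40 when fully squeezed. 30 mm are free beside the pads.
- pinch_left (a joint): Left (+y) blue pad: 0 m = out, 0.007 = fully squeezed in. Spring: 3 N at the start of its travel, 9 N at the end. Its tongue clears the stop at about 0.005.
- pinch_right (a joint): Right (-y) blue pad: the same, squeezed towards +y.
- door (a joint): Door on an upright hinge at the cabinet's right front corner: 0 rad = shut, grows as it opens towards the robot; starts wide open, 1.55 to 2.0. It turns easily and stays where it is left, but over the last 0.1 rad the latch and then a rubber seal push back: unless the latch has snapped in, it springs open a little.
- door_hinge (a point): Point on the door's upright hinge axis, 53 mm above the desk, 92 mm in front of and 90 mm right of the cabinet's origin; axes turn with the door: y runs from the hinge to the free edge, -x out of the outer face (to the robot when shut). The door is a shallow grey frame with a clear pane, 180 mm long, 6 to 100 mm above the desk; its outer face lies 44 mm out (-x) from the hinge axis.
- door_push (a point): A good point to push: on the flat outer face of the door, 155 mm from the hinge along the door, 75 mm above the desk; axes as door_hinge. A black latch knob stands 9 mm out of this face below it, 36 to 48 mm above the desk: push above the knob.
- latch (a joint): Brass tongue at the door's free edge, bevelled where it meets the strike: 0 m = sprung out, about 0.0055 when pushed back on top of the strike. It meets the strike at a door angle of about 0.08 rad; riding over takes a push near the free edge that rises from 6 to some 15 N, then drops; it snaps back to 0 at a door angle of about 0.006. The door's stop is at -0.012.
Not all that is in view belongs to the job. Leave any orange look-alike of the die_body alone. Several things have the shape of the die_ring; the one meant has the colours described above.

How it is judged:
On the way, in this order (a step that is already met when the one before it is completed fails the run):
1. the die body stands released on the pulled-out tray (x of die_body in the frame of tray_floor between -0.075 and 0.075 m and y of die_body in the frame of tray_floor between -0.06 and 0.06 m and z of die_body in the frame of tray_floor between -0.005 and 0.005 m and angle between die_body's own z axis and vertical below 0.1 rad and contact force between the fingers and die_body below 0.1 N and value of joint tray above 0.12 m), for 0.2 s.
2. the tray is slid home while the door is still open (value of joint tray below 0.006 m and value of joint door above 0.3 rad), for 0.2 s.
At the end, for the whole second after the job is handed in: Door shut within 0.02 rad, at rest, its latch tongue sprung out behind the strike (within 2 mm); tray home within 6 mm; die body (inside the rims, at rest) and plunger upright within 0.1 rad, and the ring, all at the height of the tray floor within 5 mm (value of joint door below 0.02 rad and value of joint latch below 0.002 m and velocity of joint door between -0.05 and 0.05 rad/s and value of joint tray below 0.006 m and x of die_body in the frame of tray_floor between -0.075 and 0.075 m and y of die_body in the frame of tray_floor between -0.06 and 0.06 m and z of die_body in the frame of tray_floor between -0.005 and 0.005 m and angle between each of die_body, die_plunger's own z axis and vertical below 0.1 rad and z of die_plunger in the frame of tray_floor between -0.005 and 0.005 m and z of die_ring in the frame of tray_floor between -0.005 and 0.005 m and linear speed of die_body below 0.02 m/s); the robot touches nothing.
It fails at once if the die body, plunger or ring topples (angle between die_body's own z axis and vertical above 0.6 rad or angle between any of die_plunger, die_ring's own z axis and vertical above 0.5 rad).
It fails at once if the door is slammed (faster than 2.5 rad/s) (velocity of joint door below -2.5 rad/s).
It fails at once if the door is forced: the fingers press with more than 45 N while it is being shut (value of joint door below 0.3 rad and contact force between the fingers and dry_cabinet above 45 N).
It fails at once if the jar or the dropper bottle is pushed away (30 mm) or knocked over (distance of any of jar_black, dropper from where it was at the start of the episode above 0.03 m or angle between any of jar_black, dropper's own z axis and vertical above 0.5 rad).
It also fails if it takes over 62 s, if anything falls off the work surface, if the arm or the gripper's body presses on something with over 40 N, if the wrist force passes 120 N, or if a joint passes its speed limit or range.

## Working session

There is one attempt and no reset: what is moved stays moved. The work goes in short steps, Python scripts to look and compute and a tool call to move; the robot and the scene stay as the last step left them, time stands still between calls to the robot, and variables do not carry over. Pictures are saved under pics/ and viewed, at most 10 in all, crops included, and the job is handed in when it is done.

Besides the shell and the picture viewer there is one more tool, called after "Call:" as name(argument=value, ...) on one line, values as JSON. jog_arm: Moves the arm, as the interface text tells. Shift numbers are shares of 50 cm and turn numbers shares of 1.5 rad, none past 1 either way. Its arguments: {"type":"object","properties":{"motion":{"type":"string"}},"required":["motion"]}

```bash
mkdir -p pics; cat > h.py <<'E'
import numpy as np, cv2
from plant import state, grab_frame, job_done, cut_out, place_of
from scipy.spatial.transform import Rotation as R
np.set_printoptions(precision=4,suppress=True)
def pts(f):
    K=f["intrinsics"];T=f["world_from_camera"];z=f["range_z"]
    v,u=np.mgrid[0:400,0:640]
    P=np.stack([(u-K[0,2])/K[0,0]*z,-(v-K[1,2])/K[1,1]*z,-z],-1)
    W=P@T[:3,:3].T+T[:3,3]; W[z<=0]=np.nan
    return W
def save(f,n): cv2.imwrite("pics/"+n+".png",cv2.cvtColor(f["color"],cv2.COLOR_RGB2BGR))
def rot(): 
    q=state()["tool_rot"]; return R.from_quat([q[1],q[2],q[3],q[0]])
E
python3 - <<'E'
from h import *
s=state();print(s["time"],s["tool_pos"],s["tool_rot"],s["contact_force"]);print(rot().as_matrix())
for c in ["top","side"]:
    f=grab_frame(c);save(f,c+"0");np.savez("/tmp/"+c+"0.npz",**f)
    for t in ["die_body","die_plunger","die_ring","jar_black","dropper","dry_cabinet","tray_floor","tray_handle","door_hinge","door_push"]:
        print(c,t,[(np.round(d["at"],3),round(d["p"],2)) for d in place_of(c,t)[:4]])
E
```

```text
0.0 [ 0.1749 -0.5994  0.2301] [-0.001   0.99    0.1414 -0.    ] [-0.5685  0.3019 -0.5863]
[[ 0.96    0.28   -0.0003]
 [ 0.28   -0.96    0.002 ]
 [ 0.0003 -0.002  -1.    ]]
top die_body [(array([0.558, 0.088, 0.004]), 0.76), (array([ 0.463,  0.054, -0.003]), 0.6), (array([ 0.589, -0.125,  0.025]), 0.55)]
top die_plunger [(array([ 0.588, -0.128,  0.022]), 0.41)]
top die_ring [(array([ 0.407, -0.055,  0.001]), 0.68), (array([ 0.596, -0.052,  0.026]), 0.53)]
top jar_black [(array([0.737, 0.105, 0.002]), 0.78)]
top dropper [(array([ 0.703, -0.359, -0.002]), 0.58)]
top dry_cabinet [(array([ 0.715, -0.088, -0.001]), 0.69)]
top tray_floor [(array([ 0.564, -0.081,  0.025]), 0.92), (array([ 0.697, -0.361,  0.002]), 0.21)]
top tray_handle [(array([ 0.466, -0.081,  0.07 ]), 0.71), (array([0.557, 0.09 , 0.001]), 0.46)]
top door_hinge []
top door_push [(array([ 0.488, -0.265,  0.076]), 0.89), (array([ 0.618, -0.175,  0.056]), 0.38)]
side die_body [(array([ 0.555,  0.092, -0.002]), 0.94), (array([0.466, 0.056, 0.001]), 0.77)]
side die_plunger [(array([ 0.583, -0.125,  0.022]), 0.73), (array([ 0.491, -0.269,  0.076]), 0.16)]
side die_ring [(array([ 0.406, -0.06 , -0.005]), 0.76), (array([ 0.592, -0.057,  0.027]), 0.49)]
side jar_black []
side dropper [(array([ 0.699, -0.362, -0.004]), 0.87)]
side dry_cabinet [(array([ 0.712, -0.09 , -0.   ]), 0.96)]
side tray_floor [(array([ 0.565, -0.084,  0.021]), 0.68)]
side tray_handle [(array([ 0.464, -0.082,  0.068]), 0.77), (array([ 0.594, -0.058,  0.027]), 0.26)]
side door_hinge [(array([ 0.624, -0.178,  0.058]), 0.92)]
side door_push [(array([ 0.494, -0.268,  0.078]), 0.62), (array([ 0.711, -0.09 , -0.001]), 0.22)]
```

View pics/top0.png

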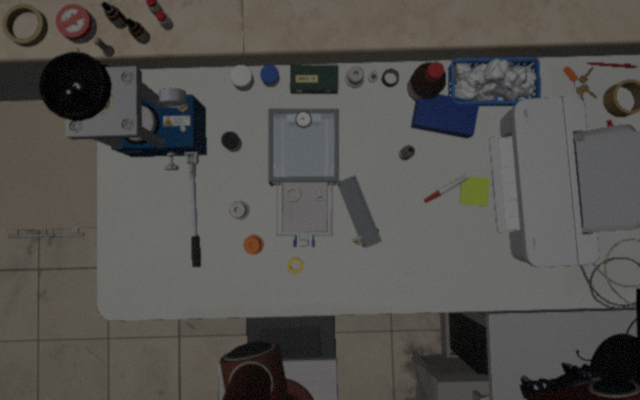

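View pics/side0.png

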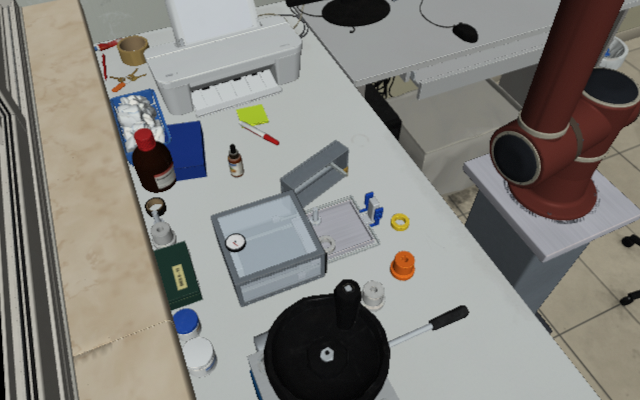

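```bash
python3 - <<'E'
from h import *
for c in ["top","side"]:
    f=dict(np.load(f"/tmp/{c}0.npz"));W=pts(f);K=f["intrinsics"];T=f["world_from_camera"]
    print(c,T[:3,3])
    for n,p in dict(a=[.557,.09,.02],b=[.464,.055,.02]).items():
        q=np.linalg.inv(T)@np.r_[p,1];print(n,K[0,0]*q[0]/-q[2]+K[0,2],K[1,2]-K[1,1]*q[1]/-q[2])
    for n,(a,b,z0,z1,r) in dict(a=(.557,.09,.042,.05,.03),b=(.464,.055,.042,.05,.03),handle=(.465,-.082,.08,.09,.05),plunger=(.588,-.127,.066,.078,.02),ring=(.594,-.055,.033,.041,.03)).items():
        m=(np.hypot(W[...,0]-a,W[...,1]-b)<r)&(W[...,2]>z0)&(W[...,2]<z1)
        w=W[m]
        if len(w)>3: print(n,len(w),w.min(0),w.max(0),np.median(w,0),f["color"][m].mean(0))
    m=(W[...,2]>.092)&(W[...,2]<.106)&(W[...,0]>.42)&(W[...,0]<.84)&(W[...,1]>-.38)&(W[...,1]<.03)
    w=W[m];print("tops",len(w))
    d=w[(w[:,0]<.63)&(w[:,1]<-.15)]; print("door top",len(d),d.min(0),d.max(0))
    if len(d)>10:
        c0=d.mean(0);_,_,vt=np.linalg.svd((d-c0)[:,:2],full_matrices=False);print(c0,vt)
E
```

```text
top [ 0.5025 -0.1147  1.3073]
a 239.20365186181215 209.75527532820007
b 252.86971763114454 244.0661677134342
a 166 [0.537  0.0728 0.0421] [0.5794 0.1133 0.0499] [0.5578 0.0919 0.0463] [96.3133 93.1747 90.1446]
b 172 [0.4439 0.0351 0.042 ] [0.4836 0.0755 0.0499] [0.4628 0.0551 0.0462] [106.9709  61.2151  35.9651]
handle 98 [ 0.4569 -0.1093  0.0803] [ 0.476  -0.0556  0.0898] [ 0.4657 -0.0811  0.0857] [76.4184 80.0306 91.1224]
plunger 20 [ 0.5845 -0.1307  0.0678] [ 0.5954 -0.1202  0.0767] [ 0.5899 -0.1254  0.0717] [95.5  94.5  95.05]
ring 116 [ 0.5758 -0.0752  0.033 ] [ 0.6159 -0.0326  0.0408] [ 0.5949 -0.0527  0.0376] [97.8879 94.069  91.681 ]
tops 6284
door top 1270 [ 0.4537 -0.2778  0.0934] [ 0.6297 -0.1514  0.106 ]
[ 0.5448 -0.2254  0.1003] [[-0.9261 -0.3772]
 [ 0.3772 -0.9261]]
side [0.8568 0.4829 0.9242]
a 370.9650411107747 294.3267256250451
b 401.381069051141 264.9082486311446
a 302 [0.534  0.0732 0.0422] [0.577  0.116  0.0499] [0.5564 0.0952 0.0463] [159.7185 161.6788 159.1026]
b 266 [0.4398 0.0355 0.0421] [0.4828 0.0787 0.05  ] [0.4621 0.0586 0.0464] [184.2895  92.7143  35.9173]
handle 143 [ 0.4535 -0.1083  0.08  ] [ 0.4741 -0.0522  0.0899] [ 0.4645 -0.0781  0.0855] [103.1119 119.6643 154.3217]
plunger 31 [ 0.5796 -0.1288  0.0662] [ 0.5927 -0.1178  0.0745] [ 0.587  -0.1225  0.0711] [149.9677 156.1613 159.4839]
ring 134 [ 0.5725 -0.0739  0.033 ] [ 0.603  -0.0302  0.041 ] [ 0.5862 -0.0511  0.0376] [154.4552 156.2687 154.8284]
tops 7733
door top 1197 [ 0.4491 -0.2757  0.092 ] [ 0.6299 -0.1504  0.1059]
[ 0.5471 -0.2206  0.1006] [[ 0.9256  0.3785]
 [-0.3785  0.9256]]
```

```bash
python3 - <<'E'
from h import *
im=cv2.imread("pics/side0.png")[170:340,270:490];cv2.imwrite("pics/crop0.png",cv2.resize(im,None,fx=3,fy=3,interpolation=cv2.INTER_CUBIC))
for c in ["top","side"]:
    f=dict(np.load(f"/tmp/{c}0.npz"));W=pts(f)
    m=(W[...,2]>.094)&(W[...,2]<.112)&(W[...,0]>.58)&(W[...,0]<.84)&(W[...,1]>-.22)&(W[...,1]<.03)
    n,l,st,ce=cv2.connectedComponentsWithStats(m.astype(np.uint8)); i=1+st[1:,4].argmax()
    w=W[l==i];w=w[(w[:,0]>.622)]
    print(c,cv2.minAreaRect(np.float32(w[:,:2])*1000))
    # roof left edge and front edge line fits
    for ax,o in((0,1),):
        b=np.arange(.65,.79,.01);e=[(x+.005,w[(w[:,0]>x)&(w[:,0]<x+.01),1].max(),w[(w[:,0]>x)&(w[:,0]<x+.01),1].min()) for x in b if ((w[:,0]>x)&(w[:,0]<x+.01)).any()]
        e=np.array(e);print("left",np.polyfit(e[:,0]-.7,e[:,1],1),"right",np.polyfit(e[:,0]-.7,e[:,2],1))
    # tray pads blue
    C=f["color"].astype(int);b=(C[...,2]>C[...,0]+30)&(np.hypot(W[...,0]-.465,W[...,1]+.081)<.05)&(W[...,2]>.045)
    w=W[b];L=w[w[:,1]>-.08];Rr=w[w[:,1]<-.08];print("pads",L.mean(0),Rr.mean(0),L.max(0),Rr.min(0),W[b][:,2].max())
E
```

```text
top ((716.2696533203125, -108.26546478271484), (188.34048461914062, 223.0258331298828), 0.07693833112716675)
left [-0.0205  0.0015] right [-0.0301 -0.1767]
pads [ 0.4665 -0.0595  0.0853] [ 0.4659 -0.1056  0.0855] [ 0.4735 -0.0582  0.0878] [ 0.4596 -0.1068  0.0825] 0.08802437234417981
side ((714.9299926757812, -106.19253540039062), (224.2012939453125, 186.0439453125), 89.87446594238281)
left [-0.0254  0.0041] right [-0.0181 -0.1771]
pads [ 0.4658 -0.0557  0.0709] [ 0.4656 -0.1022  0.0741] [ 0.4745 -0.0522  0.0899] [ 0.4535 -0.1072  0.0452] 0.08987798452721152
```

View pics/crop0.png

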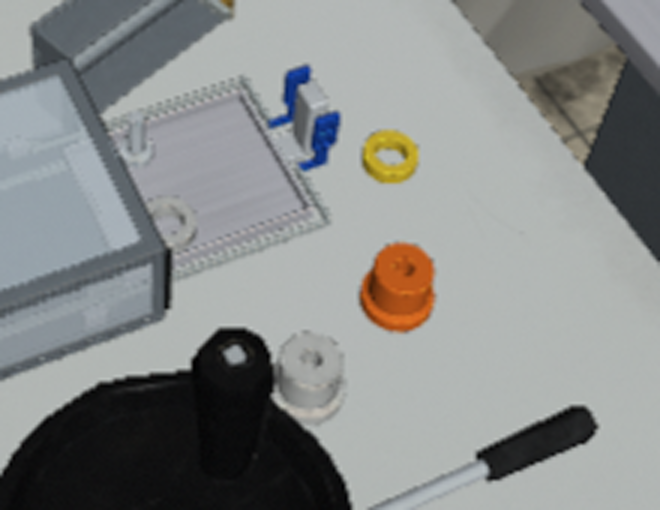

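Candidates are steel at top (239,210) / side (373,295), orange at top (253,244) / side (403,265), and a steel one at the back wall, top (355,75). The first is meant: it is steel-grey, loose, and stands between the press and the cabinet. The crop confirms it at (310,375), with orange at (400,285). The tray handle, with its blue pads, is at crop (310,120).

Call:
jog_arm(motion="100 0.4 -0.4 0 0 0 0.205; 100 0.4 -0.4 0 0 0 0.205; 100 0.4 -0.4 0 0 0 0.205; 100 0.4 -0.4 0 0 0 0.205; 100 0.4 -0.4 0 0 0 0.205")

```text
time: 1.72
tool_pos: [0.312, -0.3497, 0.2315]
tool_rot: [0.0, 1.0, -0.011, 0.0]
contact_force: [0.4, -0.6, -0.4]
gripper_width: 1.004
grasp_force: 0.0
```

```bash
cat >> h.py <<'E'
def to(x,y,z,yaw=None):
    s=state();M=rot().as_matrix();d=M.T@(np.array([x,y,z])-s["tool_pos"]);print("t",round(s["time"],2),"pos",s["tool_pos"],"yaw of y",np.arctan2(M[1,1],M[0,1]),"zax",M[:,2],"F",s["contact_force"],"w",s["gripper_width"],s["grasp_force"])
    print("shift/0.5:",d/.5)
E
python3 - <<'E'
from h import *
to(.557,.0925,.13)
E
```

```text
t 1.73 pos [ 0.312  -0.3497  0.2315] yaw of y -1.5924775890847942 zax [ 0.0007 -0.0004 -1.    ] F [ 0.4046 -0.6289 -0.3755] w 1.0037101063328355 0.0
shift/0.5: [ 0.4706 -0.8948  0.2029]
```

Call:
jog_arm(motion="100 0.28 -0.54 0 0 0 0; 100 0.28 -0.54 0 0 0 0; 100 0.28 -0.54 0 0 0 0; 100 0.28 -0.54 0 0 0 0; 100 0.28 -0.54 0 0 0 0")

```text
time: 2.35
tool_pos: [0.4582, -0.0833, 0.2318]
tool_rot: [0.0, 1.0, -0.011, 0.001]
contact_force: [0.2, -1.5, 0.2]
gripper_width: 0.997
grasp_force: 0.0
```

Call:
jog_arm(motion="100 0.19 -0.355 0.05 0 0 0; 100 0.19 -0.355 0.05 0 0 0; 100 0.19 -0.355 0.12 0 0 0; 100 0.19 -0.355 0.16 0 0 0; 100 0.19 -0.355 0.2 0 0 0")

```text
time: 2.98
tool_pos: [0.556, 0.0911, 0.1292]
tool_rot: [0.0, 1.0, -0.011, -0.001]
contact_force: [-0.2, -0.2, 0.1]
gripper_width: 1.001
grasp_force: 0.0
```

```bash
python3 - <<'E'
from h import *
f=grab_frame("wrist");save(f,"w1");print("wrist",[(d["at"],d["p"]) for d in place_of("wrist","die_body")])
W=pts(f);C=f["color"].astype(int)
m=(np.hypot(W[...,0]-.557,W[...,1]-.0925)<.035)&(W[...,2]>.041)&(W[...,2]<.051);w=W[m];print(len(w),w.min(0),w.max(0),(w.min(0)+w.max(0))/2)
print(cv2.minEnclosingCircle(np.float32(w[:,:2])*1000))
m=(W[...,0]<.8)&(W[...,0]>.4)&(W[...,1]>.14)&(W[...,1]<.25)&(W[...,2]>.02);w=W[m]
print("lever",w.min(0) if len(w) else 0,w.max(0) if len(w) else 0)
f=dict(np.load("/tmp/top0.npz"));W=pts(f)
for x in (.45,.5,.55,.6,.65): 
    m=(abs(W[...,0]-x)<.01)&(W[...,1]>.12)&(W[...,1]<.26)&(W[...,2]>.02);w=W[m];print(x,w.min(0) if len(w) else 0,w.max(0) if len(w) else 0)
to(.557,.0925,.014)
E
```

```text
wrist [([0.4638, 0.0576, -0.0027], 0.73), ([0.557, 0.0933, 0.0022], 0.58)]
1983 [0.536  0.0712 0.041 ] [0.5784 0.1133 0.0483] [0.5572 0.0922 0.0447]
((557.0195922851562, 92.03990173339844), 21.59678077697754)
lever [0.4312 0.14   0.0203] [0.7104 0.25   0.222 ]
0.45 [0.4403 0.1918 0.0366] [0.4589 0.2162 0.0561]
0.5 [0.49   0.1958 0.0384] [0.5085 0.2123 0.0579]
0.55 [0.54   0.1999 0.0391] [0.5584 0.2106 0.0566]
0.6 [0.5903 0.2003 0.0478] [0.6085 0.2123 0.0571]
0.65 [0.6401 0.198  0.0503] [0.6598 0.2157 0.0646]
t 3.08 pos [0.5544 0.0894 0.1283] yaw of y -1.5943314309252614 zax [-0.0058 -0.0006 -1.    ] F [-0.6882 -0.3053 -0.2133] w 1.0025001675579235 0.0
shift/0.5: [ 0.0063 -0.0064  0.2285]
```

Call:
jog_arm(motion="100 0.004 -0.004 0.08 0 0 0; 100 0.004 -0.004 0.16 0 0 0; 100 0.004 -0.004 0.2 0 0 0; 100 0.004 -0.004 0.228 0 0 0; 100 0.004 -0.004 0.228 0 0 0")

```text
time: 3.7
tool_pos: [0.5586, 0.0914, 0.0174]
tool_rot: [0.0, 1.0, -0.012, -0.0]
contact_force: [0.2, -0.4, 0.3]
gripper_width: 1.003
grasp_force: 0.0
```

Call:
jog_arm(motion="20 0 0 0 0 0 0; 20 0 0 0 0 0 0; 20 0 0 0 0 0 0; 20 0 0 0 0 0 0; 20 0 0 0 0 0 0")

```text
time: 4.32
tool_pos: [0.5599, 0.0925, 0.0195]
tool_rot: [-0.001, 1.0, -0.012, 0.001]
contact_force: [-2.4, 0.9, 6.3]
gripper_width: 0.522
grasp_force: 60.2
```

Call:
jog_arm(motion="20 0 0 -0.02 0 0 0; 20 0 0 -0.06 0 0 0; 20 0 0 -0.12 0 0 0; 20 0 0 -0.15 0 0 0; 20 0 0 -0.15 0 0 0")

```text
time: 4.95
tool_pos: [0.5597, 0.0918, 0.0942]
tool_rot: [-0.0, 1.0, -0.012, 0.002]
contact_force: [-0.6, -0.0, -4.7]
gripper_width: 0.519
grasp_force: 61.4
```

```bash
python3 - <<'E'
from h import *
to(.5355,-.0827,.0435)
f=grab_frame("side");print([(d["at"],d["p"]) for d in place_of("side","die_body")])
to(.5355,-.0827,.0435)
E
```

```text
t 4.95 pos [0.5597 0.0918 0.0942] yaw of y -1.5945089528481609 zax [ 0.0035  0.0001 -1.    ] F [-0.6366 -0.0439 -4.7058] w 0.5192519218889722 61.3877792666608
shift/0.5: [-0.0405  0.35    0.1012]
[([0.4643, 0.054, 0.0027], 0.96), ([0.5556, 0.0938, 0.0736], 0.56)]
t 5.05 pos [0.5579 0.0917 0.0915] yaw of y -1.5944935710152486 zax [-0.0014 -0.0001 -1.    ] F [ 0.1755  1.6094 -4.383 ] w 0.520215718326759 61.35276071574481
shift/0.5: [-0.0363  0.3498  0.0961]
```

Call:
jog_arm(motion="20 -0.008 0.07 0 0 0 0; 20 -0.016 0.14 0 0 0 0; 20 -0.024 0.22 0 0 0 0; 20 -0.032 0.3 0 0 0 0; 20 -0.039 0.35 0 0 0 0")

```text
time: 5.68
tool_pos: [0.5334, -0.0841, 0.0905]
tool_rot: [-0.0, 1.0, -0.012, -0.002]
contact_force: [1.0, 0.9, -6.2]
gripper_width: 0.521
grasp_force: 61.6
```

Call:
jog_arm(motion="20 0 0 0.03 0 0 0; 20 0 0 0.06 0 0 0; 20 0 0 0.08 0 0 0; 20 0 0 0.09 0 0 0; 20 0 0 0.09 0 0 0")

```text
time: 6.3
tool_pos: [0.5347, -0.0822, 0.0468]
tool_rot: [-0.0, 1.0, -0.011, -0.0]
contact_force: [-0.5, 0.3, -5.0]
gripper_width: 0.522
grasp_force: 61.6
```

```bash
python3 - <<'E'
from h import *
to(.5355,-.0827,.042)
f=grab_frame("wrist")
to(.5355,-.0827,.042)
W=pts(f);m=(W[...,0]>.45)&(W[...,0]<.64)&(W[...,1]>-.16)&(W[...,1]<0)
w=W[m];print(np.histogram(w[:,2],bins=np.arange(.015,.09,.003)))
save(f,"w2")
E
```

```text
t 6.3 pos [ 0.5347 -0.0822  0.0468] yaw of y -1.593686416123219 zax [-0.0009  0.0003 -1.    ] F [-0.484   0.2514 -5.0346] w 0.521620602660672 61.622103169356706
shift/0.5: [0.0015 0.001  0.0095]
t 6.35 pos [ 0.5352 -0.0824  0.0474] yaw of y -1.593947480631496 zax [ 0.0002 -0.     -1.    ] F [-0.2783  0.0401 -4.9624] w 0.5163430558472776 61.630982224596664
shift/0.5: [0.0007 0.0006 0.0108]
(array([   82,    50, 14164, 16695,  3034,  4368,  4124,  4179,  1355,
         382,   265,   466,   438,   541,   635,   665,   704,   755,
        1570,  5932,   450,   440,   389,   809]), array([0.015, 0.018, 0.021, 0.024, 0.027, 0.03 , 0.033, 0.036, 0.039,
       0.042, 0.045, 0.048, 0.051, 0.054, 0.057, 0.06 , 0.063, 0.066,
       0.069, 0.072, 0.075, 0.078, 0.081, 0.084, 0.087]))
```

Call:
jog_arm(motion="20 0 0 0.003 0 0 0; 20 0 0 0.005 0 0 0; 20 0 0 0.007 0 0 0; 20 0 0 0.007 0 0 0; 20 0 0 0.007 0 0 0")

```text
time: 6.98
tool_pos: [0.5349, -0.0827, 0.0438]
tool_rot: [-0.0, 1.0, -0.012, 0.0]
contact_force: [0.6, -0.1, -4.7]
gripper_width: 0.518
grasp_force: 61.6
```

Call:
jog_arm(motion="20 0 0 0.002 0 0 0; 20 0 0 0.003 0 0 0; 20 0 0 0.004 0 0 0; 20 0 0 0.004 0 0 0; 20 0 0 0.004 0 0 0")

```text
time: 7.6
tool_pos: [0.5357, -0.0828, 0.0435]
tool_rot: [0.0, 1.0, -0.012, 0.001]
contact_force: [-3.7, 1.5, 6.1]
gripper_width: 0.521
grasp_force: 63.4
```

Call:
jog_arm(motion="60 0 0 0 0 0 0; 70 0 0 0 0 0 0; 80 0 0 0 0 0 0; 80 0 0 0 0 0 0; 80 0 0 0 0 0 0")

```text
time: 8.22
tool_pos: [0.535, -0.0827, 0.0417]
tool_rot: [-0.0, 1.0, -0.012, 0.0]
contact_force: [0.1, 0.0, -0.5]
gripper_width: 0.799
grasp_force: 0.0
```

Call:
jog_arm(motion="80 0 0 -0.05 0 0 0; 80 0 0 -0.1 0 0 0; 80 0 0 -0.16 0 0 0; 80 0 0 -0.2 0 0 0; 80 0 0 -0.2 0 0 0")

```text
time: 8.85
tool_pos: [0.5362, -0.0831, 0.1437]
tool_rot: [0.001, 1.0, -0.012, 0.002]
contact_force: [0.8, 0.4, -0.1]
gripper_width: 0.8
grasp_force: 0.0
```

```bash
python3 - <<'E'
from h import *
f=grab_frame("wrist");save(f,"w3");W=pts(f);C=f["color"].astype(int)
def seg(n,a,b,r,z0,z1,c=None):
    m=(np.hypot(W[...,0]-a,W[...,1]-b)<r)&(W[...,2]>z0)&(W[...,2]<z1)
    if c is not None: m&=c
    w=W[m];print(n,len(w),(w.min(0),w.max(0),(w.min(0)+w.max(0))/2) if len(w) else "")
seg("die",.5355,-.083,.03,.064,.074)
seg("handle",.465,-.082,.045,.078,.092)
blue=(C[...,2]>C[...,0]+30)
seg("blue",.465,-.082,.045,.05,.092,blue)
for c in["wrist","top","side"]:
    if c!="wrist": grab_frame(c)
    for t in("die_body","tray_handle","die_plunger"): print(c,t,[(np.round(d["at"],4),round(d["p"],2)) for d in place_of(c,t)[:3]])
to(.4655,-.081,.053)
E
```

```text
die 2108 (array([ 0.5123, -0.1055,  0.064 ]), array([ 0.5546, -0.0632,  0.0723]), array([ 0.5334, -0.0844,  0.0682]))
handle 1100 (array([ 0.4556, -0.1104,  0.0781]), array([ 0.4767, -0.0552,  0.0877]), array([ 0.4661, -0.0828,  0.0829]))
blue 777 (array([ 0.456 , -0.1103,  0.052 ]), array([ 0.4767, -0.0556,  0.0872]), array([ 0.4663, -0.0829,  0.0696]))
wrist die_body [(array([0.4626, 0.0566, 0.0026]), 0.73), (array([ 0.5368, -0.0821,  0.0279]), 0.72)]
wrist tray_handle [(array([ 0.465 , -0.0753,  0.0762]), 0.66)]
wrist die_plunger [(array([ 0.5863, -0.123 ,  0.0295]), 0.74)]
top die_body [(array([ 0.4639,  0.0534, -0.    ]), 0.55), (array([ 0.6965, -0.3607,  0.0012]), 0.27)]
top tray_handle [(array([ 0.4666, -0.0817,  0.0703]), 0.9)]
top die_plunger []
side die_body [(array([0.4629, 0.0557, 0.001 ]), 0.97), (array([ 0.5319, -0.0852,  0.0197]), 0.65)]
side tray_handle [(array([ 0.4652, -0.0838,  0.0686]), 0.58), (array([ 0.5289, -0.0844,  0.0203]), 0.36)]
side die_plunger [(array([ 0.5863, -0.1211,  0.0199]), 0.7)]
t 9.45 pos [ 0.5349 -0.0827  0.1416] yaw of y -1.5945415483998735 zax [-0.0003  0.0001 -1.    ] F [-0.5875  0.4333  0.2921] w 0.8022143196350386 0.0
shift/0.5: [-0.1387 -0.0001  0.1772]
```

View pics/w3.png

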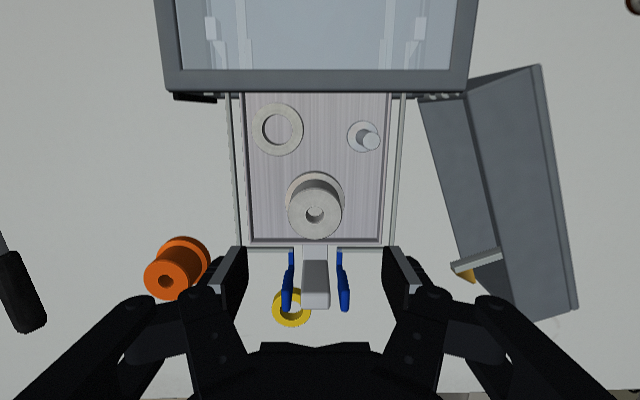

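Call:
jog_arm(motion="95 -0.08 0.003 0 0 0 0; 95 -0.139 0.003 0 0 0 0; 95 -0.139 0.003 0.08 0 0 0; 95 -0.139 0.003 0.15 0 0 0; 95 -0.139 0.003 0.19 0 0 0")

```text
time: 10.07
tool_pos: [0.4642, -0.0822, 0.0449]
tool_rot: [-0.0, 1.0, -0.012, -0.001]
contact_force: [0.4, -0.1, 0.7]
gripper_width: 0.954
grasp_force: 0.0
```

Call:
jog_arm(motion="95 0 0 0 0 0 0; 60 0 0 0 0 0 0; 40 0 0 0 0 0 0; 20 0 0 0 0 0 0; 20 0 0 0 0 0 0")

```text
time: 10.7
tool_pos: [0.4678, -0.0822, 0.05]
tool_rot: [-0.001, 1.0, -0.012, 0.002]
contact_force: [-1.3, 5.0, 10.0]
gripper_width: 0.412
grasp_force: 60.2
```

Call:
jog_arm(motion="20 0 0 0 0 0 0; 20 0 0 0 0 0 0; 20 0.005 0 0 0 0 0; 20 0.01 0 0 0 0 0; 20 0.015 0 0 0 0 0")

```text
time: 11.32
tool_pos: [0.4751, -0.0823, 0.05]
tool_rot: [-0.0, 1.0, -0.012, 0.002]
contact_force: [-0.8, 5.7, 10.3]
gripper_width: 0.412
grasp_force: 60.4
```

```bash
python3 - <<'E'
from h import *
f=grab_frame("side");save(f,"s4")
for t in("die_body","tray_handle","tray_floor"): print(t,[(np.round(d["at"],4),round(d["p"],2)) for d in place_of("side",t)[:3]])
im=f["color"][150:300,250:450][...,::-1];cv2.imwrite("pics/c4.png",cv2.resize(im,None,fx=3.5,fy=3.5))
to(.4755,-.082,.047)
E
```

```text
die_body [(array([ 0.5416, -0.0843,  0.0204]), 0.91), (array([ 0.4659,  0.0564, -0.0025]), 0.74), (array([ 0.6051, -0.0547,  0.0255]), 0.33)]
tray_handle [(array([ 0.4747, -0.0839,  0.0697]), 0.6)]
tray_floor [(array([ 0.574 , -0.0846,  0.0216]), 0.79)]
t 11.53 pos [ 0.4754 -0.0824  0.05  ] yaw of y -1.5945603699086421 zax [ 0.0051  0.0008 -1.    ] F [-0.4232  4.7993  8.246 ] w 0.4091589147007341 60.13622581958771
shift/0.5: [ 0.0001 -0.0007  0.006 ]
```

View pics/c4.png

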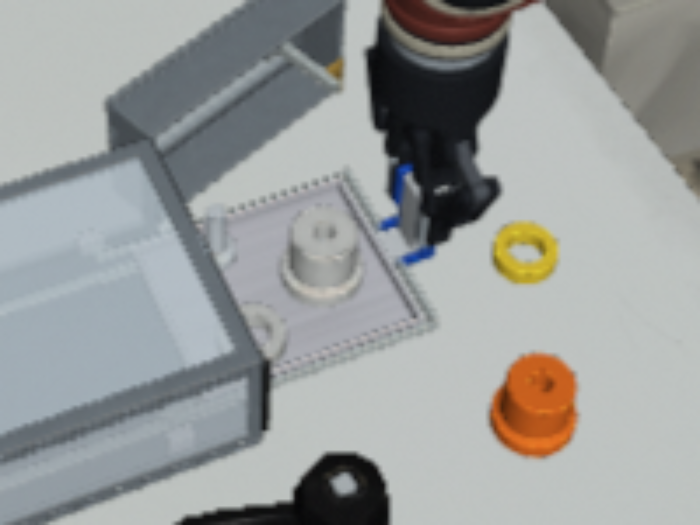

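Call:
jog_arm(motion="20 0.01 0 0 0 0 0; 20 0.024 0 0 0 0 0; 20 0.04 0 0 0 0 0; 20 0.058 0 0 0 0 0; 20 0.076 0 0 0 0 0")

```text
time: 12.15
tool_pos: [0.5131, -0.0833, 0.05]
tool_rot: [-0.0, 1.0, -0.012, 0.002]
contact_force: [-3.2, 4.4, 10.4]
gripper_width: 0.409
grasp_force: 60.4
```

Call:
jog_arm(motion="20 0.018 0 0 0 0 0; 20 0.036 0 0 0 0 0; 20 0.054 0 0 0 0 0; 20 0.072 0 0 0 0 0; 20 0.09 0 0 0 0 0")

```text
time: 12.78
tool_pos: [0.5581, -0.0844, 0.0501]
tool_rot: [-0.0, 1.0, -0.012, 0.002]
contact_force: [-2.7, 3.7, 8.6]
gripper_width: 0.41
grasp_force: 60.3
```

Call:
jog_arm(motion="20 0.018 0 0 0 0 0; 20 0.034 0 0 0 0 0; 20 0.048 0 0 0 0 0; 20 0.058 0 0 0 0 0; 20 0.066 0 0 0 0 0")

```text
time: 13.4
tool_pos: [0.591, -0.0852, 0.0501]
tool_rot: [-0.0, 1.0, -0.012, 0.002]
contact_force: [-2.8, 4.4, 8.0]
gripper_width: 0.411
grasp_force: 60.3
```

```bash
python3 - <<'E'
from h import *
to(.6,-.084,.047)
f=grab_frame("side");save(f,"s5")
for t in("die_body","tray_handle","tray_floor","dry_cabinet"): print(t,[(np.round(d["at"],4),round(d["p"],2)) for d in place_of("side",t)[:3]])
to(.6,-.084,.047)
E
```

```text
t 13.4 pos [ 0.591  -0.0852  0.0501] yaw of y -1.5944010721153665 zax [ 0.0037  0.0004 -1.    ] F [-2.8364  4.4409  8.0026] w 0.4109072580149322 60.27257323265076
shift/0.5: [ 0.018  -0.0028  0.0062]
die_body []
tray_handle []
tray_floor []
dry_cabinet [(array([ 0.7096, -0.0891, -0.0029]), 0.94)]
t 13.65 pos [ 0.5915 -0.0852  0.0501] yaw of y -1.5944109255615744 zax [ 0.0055  0.0003 -1.    ] F [1.8929 3.8851 5.1631] w 0.41391210652087507 59.910122752189636
shift/0.5: [ 0.017  -0.0027  0.0062]
```

Creep on to the stop, watching the force.

Call:
jog_arm(motion="20 0.004 0 0 0 0 0; 20 0.008 0 0 0 0 0; 20 0.012 0 0 0 0 0; 20 0.015 0 0 0 0 0; 20 0.017 0 0 0 0 0")

```text
time: 14.28
tool_pos: [0.5993, -0.0854, 0.0501]
tool_rot: [-0.0, 1.0, -0.012, 0.002]
contact_force: [-1.8, 3.6, 8.1]
gripper_width: 0.415
grasp_force: 60.3
```

Call:
jog_arm(motion="20 0.003 0 0 0 0 0; 20 0.005 0 0 0 0 0; 20 0.007 0 0 0 0 0; 20 0.008 0 0 0 0 0; 20 0.008 0 0 0 0 0")

```text
time: 14.9
tool_pos: [0.5995, -0.0853, 0.0501]
tool_rot: [-0.0, 1.0, -0.012, -0.003]
contact_force: [-20.4, 3.6, 20.5]
gripper_width: 0.411
grasp_force: 61.9
```

Call:
jog_arm(motion="20 -0.006 0 0 0 0 0; 60 -0.006 0 0 0 0 0; 85 -0.006 0 0 0 0 0; 85 -0.006 0 0 0 0 0; 85 -0.006 0 0 0 0 0")

```text
time: 15.52
tool_pos: [0.5985, -0.0859, 0.0468]
tool_rot: [0.0, 1.0, -0.012, -0.0]
contact_force: [0.6, 0.3, -0.7]
gripper_width: 0.848
grasp_force: 0.0
```

Call:
jog_arm(motion="85 -0.004 0 -0.05 0 0 0; 85 -0.004 0 -0.12 0 0 0; 85 -0.004 0 -0.2 0 0 0; 85 -0.004 0 -0.26 0 0 0; 85 -0.004 0 -0.26 0 0 0")

```text
time: 16.15
tool_pos: [0.5984, -0.0863, 0.1804]
tool_rot: [0.001, 1.0, -0.012, 0.003]
contact_force: [0.9, -0.8, -0.0]
gripper_width: 0.851
grasp_force: 0.0
```

```bash
python3 - <<'E'
from h import *
to(.6,-.084,.047)
for c in ("side","top"):
    f=grab_frame(c);save(f,c+"6");W=pts(f)
    m=(np.hypot(W[...,0]-.60,W[...,1]+.084)<.04)&(W[...,2]>.079)&(W[...,2]<.092)&(W[...,0]<.618);w=W[m];print(c,"handle",len(w),(w.min(0),w.max(0)) if len(w) else "")
    for t in("die_body","tray_handle","tray_floor","dry_cabinet","door_hinge","door_push"): print(t,[(np.round(d["at"],4),round(d["p"],2)) for d in place_of(c,t)[:2]])
    m=(W[...,2]>.092)&(W[...,2]<.106)&(W[...,0]>.43)&(W[...,0]<.61)&(W[...,1]>-.32)&(W[...,1]<-.15)
    w=W[m]
    if len(w)>20: print("door",cv2.minAreaRect(np.float32(w[:,:2])*1000),len(w)); 
im=cv2.imread("pics/side6.png")[150:310,200:420];cv2.imwrite("pics/c6.png",cv2.resize(im,None,fx=3,fy=3))
E
```

```text
t 16.15 pos [ 0.5984 -0.0863  0.1804] yaw of y -1.5945246570011804 zax [ 0.0063 -0.0018 -1.    ] F [ 0.8901 -0.8164 -0.019 ] w 0.8512903637313857 0.0
shift/0.5: [ 0.0015 -0.005   0.2669]
side handle 158 (array([ 0.5855, -0.113 ,  0.079 ]), array([ 0.6065, -0.0561,  0.09  ]))
die_body [(array([0.4644, 0.0557, 0.002 ]), 0.7)]
tray_handle [(array([ 0.5981, -0.0841,  0.0712]), 0.67)]
tray_floor []
dry_cabinet [(array([ 0.7105, -0.0922, -0.0026]), 0.74)]
door_hinge [(array([ 0.6218, -0.1803,  0.0558]), 0.95)]
door_push [(array([ 0.4942, -0.271 ,  0.079 ]), 0.94)]
door ((535.6071166992188, -226.56777954101562), (171.848876953125, 44.99728775024414), 19.53226661682129) 410
top handle 0 
die_body []
tray_handle []
tray_floor []
dry_cabinet [(array([ 0.7171, -0.0889, -0.0009]), 0.68), (array([ 0.6966, -0.3622, -0.0012]), 0.4)]
door_hinge [(array([ 0.6203, -0.1755,  0.0549]), 0.75)]
door_push [(array([ 0.4903, -0.2663,  0.0744]), 0.7)]
door ((537.2732543945312, -229.3869171142578), (167.96182250976562, 44.39018249511719), 19.900747299194336) 1102
```

View pics/c6.png

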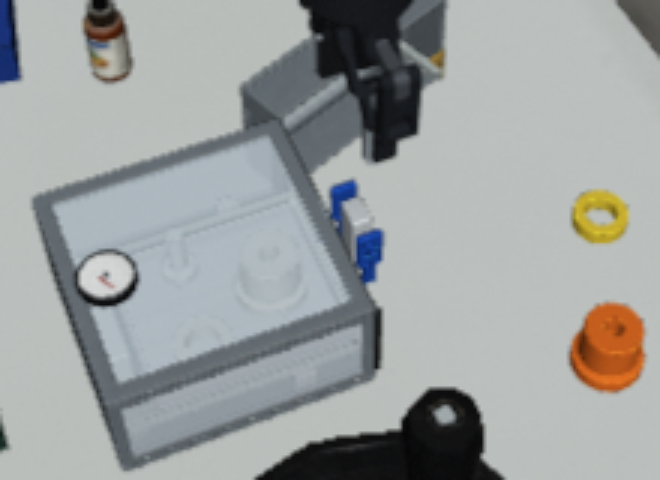

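The side picture shows the tray home: the handle is at crop (355,225), with the die upright at (270,265), the plunger at (180,255) and the ring at (205,335). The door is still open at about 1.94 rad.

```bash
cat >> h.py <<'E'
H=np.array([.6205,-.1775]);YAW=-.0237
def door_c(th,L=.15,gap=0.):
    c,s=np.cos(YAW),np.sin(YAW);Rz=np.array([[c,-s],[s,c]])
    n=np.array([-np.cos(th),-np.sin(th)]);e=np.array([-np.sin(th),np.cos(th)])
    return H+Rz@(L*e+(.044+.0145*abs(np.sin(th))+.011*abs(np.cos(th))+gap)*n)
E
python3 - <<'E'
from h import *
a=door_c(1.94,gap=.022);print(a)
to(*a,.18)
c,s=np.cos(YAW),np.sin(YAW);Rz=np.array([[c,-s],[s,c]])
for th in np.r_[1.94:0.05:-.1,.1,.05,0]:
    d=Rz.T@(door_c(th)-a); print(round(th,2),door_c(th),"toolshift",np.round(d[0]/.5,3),np.round(-d[1]/.5,3))
E
```

```text
[ 0.5076 -0.3069]
t 16.85 pos [ 0.5964 -0.0857  0.1768] yaw of y -1.5944715562431302 zax [-0. -0. -1.] F [-0.5452 -0.2492  0.0015] w 0.8495853599398934 0.0
shift/0.5: [-0.167   0.4465 -0.0065]
1.94 [ 0.5002 -0.2862] toolshift -0.016 -0.041
1.84 [ 0.4898 -0.273 ] toolshift -0.037 -0.067
1.74 [ 0.4808 -0.2588] toolshift -0.056 -0.095
1.64 [ 0.4733 -0.2435] toolshift -0.072 -0.125
1.54 [ 0.4675 -0.2281] toolshift -0.084 -0.156
1.44 [ 0.4631 -0.2135] toolshift -0.094 -0.185
1.34 [ 0.4601 -0.1984] toolshift -0.1 -0.215
1.24 [ 0.4586 -0.1829] toolshift -0.104 -0.246
1.14 [ 0.4586 -0.1671] toolshift -0.105 -0.277
1.04 [ 0.4603 -0.1513] toolshift -0.102 -0.309
0.94 [ 0.4636 -0.1355] toolshift -0.096 -0.34
0.84 [ 0.4686 -0.12  ] toolshift -0.087 -0.372
0.74 [ 0.4753 -0.105 ] toolshift -0.074 -0.402
0.64 [ 0.4836 -0.0906] toolshift -0.058 -0.431
0.54 [ 0.4935 -0.0771] toolshift -0.039 -0.459
0.44 [ 0.5049 -0.0646] toolshift -0.017 -0.484
0.34 [ 0.5176 -0.0534] toolshift 0.008 -0.507
0.24 [ 0.5315 -0.0435] toolshift 0.035 -0.528
0.14 [ 0.5466 -0.0351] toolshift 0.065 -0.545
0.1 [ 0.5528 -0.0322] toolshift 0.077 -0.551
0.05 [ 0.5609 -0.029 ] toolshift 0.093 -0.558
0.0 [ 0.5691 -0.0262] toolshift 0.11 -0.564
```

Call:
jog_arm(motion="0 -0.05 0.11 -0.02 0 0 0; 0 -0.1 0.23 -0.02 0 0 0; 0 -0.14 0.34 -0.02 0 0 0; 0 -0.167 0.4465 -0.02 0 0 0; 0 -0.167 0.4465 0 0 0 0")

```text
time: 17.48
tool_pos: [0.507, -0.3106, 0.178]
tool_rot: [0.001, 1.0, -0.014, 0.001]
contact_force: [0.5, 0.6, 0.1]
gripper_width: 0.003
grasp_force: 0.0
```

Call:
jog_arm(motion="0 0 0 0.06 0 0 0; 0 0 0 0.13 0 0 0; 0 0 0 0.19 0 0 0; 0 0 0 0.23 0 0 0; 0 0 0 0.23 0 0 0")

```text
time: 18.1
tool_pos: [0.5068, -0.3054, 0.0599]
tool_rot: [-0.001, 1.0, -0.011, -0.001]
contact_force: [-0.5, 0.5, 0.6]
gripper_width: -0.005
grasp_force: 0.0
```

```bash
python3 - <<'E'
from h import *
f=grab_frame("wrist");save(f,"w7");to(*door_c(1.94),.062);W=pts(f)
print([(np.round(d["at"],4),round(d["p"],2)) for d in place_of("wrist","door_push")[:2]])
E
```

```text
t 18.15 pos [ 0.5077 -0.3063  0.0615] yaw of y -1.5939209396870737 zax [-0.0006  0.0006 -1.    ] F [ 0.6382  0.2671 -0.2331] w 0.002716692857251561 0.0
shift/0.5: [-0.016  -0.04   -0.0009]
[]
```

View pics/w7.png

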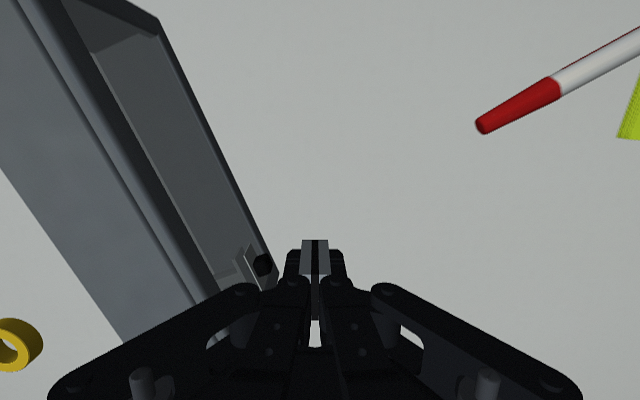

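The fingers are at (315,260), just outside the door's outer face, with the knob at (262,265). I'll raise 7 mm and start the swing.

Call:
jog_arm(motion="0 -0.008 -0.018 -0.014 0 0 0; 0 -0.016 -0.034 -0.014 0 0 0; 0 -0.026 -0.05 -0.014 0 0 0; 0 -0.037 -0.067 -0.014 0 0 0; 0 -0.047 -0.081 -0.014 0 0 0")

```text
time: 18.82
tool_pos: [0.4845, -0.2651, 0.0687]
tool_rot: [-0.0, 1.0, -0.012, -0.0]
contact_force: [0.4, -0.1, -0.3]
gripper_width: -0.002
grasp_force: 0.1
```

Call:
jog_arm(motion="0 -0.009 -0.014 0 0 0 0; 0 -0.018 -0.029 0 0 0 0; 0 -0.025 -0.044 0 0 0 0; 0 -0.031 -0.059 0 0 0 0; 0 -0.037 -0.075 0 0 0 0")

```text
time: 19.45
tool_pos: [0.4674, -0.2274, 0.0689]
tool_rot: [0.0, 1.0, -0.012, 0.0]
contact_force: [-0.4, -0.5, -0.5]
gripper_width: -0.002
grasp_force: 0.1
```

```bash
python3 - <<'E'
from h import *
for c in ("top","side"):
    f=grab_frame(c);W=pts(f);save(f,c+"8")
    print([(np.round(d["at"],4),round(d["p"],2)) for d in place_of(c,"door_push")[:2]])
    m=(W[...,2]>.094)&(W[...,2]<.104)&(W[...,0]>.38)&(W[...,0]<.61)&(W[...,1]>-.3)&(W[...,1]<-.1);w=W[m]
    print(c,len(w),cv2.minAreaRect(np.float32(w[:,:2])*1000))
to(*door_c(1.54),.068)
E
```

```text
[]
top 622 ((524.7222900390625, -193.13076782226562), (42.19065856933594, 168.96705627441406), 87.0439224243164)
[(array([ 0.4674, -0.2111,  0.0775]), 0.86)]
side 1145 ((522.6610717773438, -198.72647094726562), (63.685970306396484, 175.42173767089844), 87.04190826416016)
t 19.65 pos [ 0.4675 -0.2277  0.0688] yaw of y -1.5941853295514343 zax [ 0.     -0.0001 -1.    ] F [-1.2632 -0.2286  0.3233] w 0.0016041465460542943 0.0
shift/0.5: [0.0001 0.0007 0.0016]
```

Call:
jog_arm(motion="0 -0.01 -0.029 0 0 0 0; 0 -0.016 -0.059 0 0 0 0; 0 -0.02 -0.09 0 0 0 0; 0 -0.021 -0.121 0 0 0 0; 0 -0.018 -0.153 0 0 0 0")

```text
time: 20.27
tool_pos: [0.4603, -0.15, 0.0688]
tool_rot: [-0.0, 1.0, -0.012, 0.0]
contact_force: [1.2, -0.8, 0.5]
gripper_width: -0.005
grasp_force: 0.1
```

Call:
jog_arm(motion="0 0.006 -0.031 0 0 0 0; 0 0.015 -0.063 0 0 0 0; 0 0.028 -0.093 0 0 0 0; 0 0.044 -0.122 0 0 0 0; 0 0.063 -0.15 0 0 0 0")

```text
time: 20.9
tool_pos: [0.4942, -0.076, 0.0688]
tool_rot: [-0.0, 1.0, -0.012, -0.0]
contact_force: [0.7, -1.0, -0.3]
gripper_width: 0.001
grasp_force: 0.1
```

```bash
python3 - <<'E'
from h import *
for c in ("side",):
    f=grab_frame(c);W=pts(f);save(f,c+"9")
    print([(np.round(d["at"],4),round(d["p"],2)) for d in place_of(c,"door_push")[:2]])
to(*door_c(.54),.068)
E
```

```text
[(array([ 0.5076, -0.068 ,  0.0734]), 0.78)]
t 21.0 pos [ 0.4946 -0.0757  0.0689] yaw of y -1.5926456289604451 zax [ 0.0004  0.0003 -1.    ] F [ 0.3608 -0.376  -0.0159] w -0.001219559553062097 0.0
shift/0.5: [-0.0022  0.0028  0.0018]
```

View pics/side9.png

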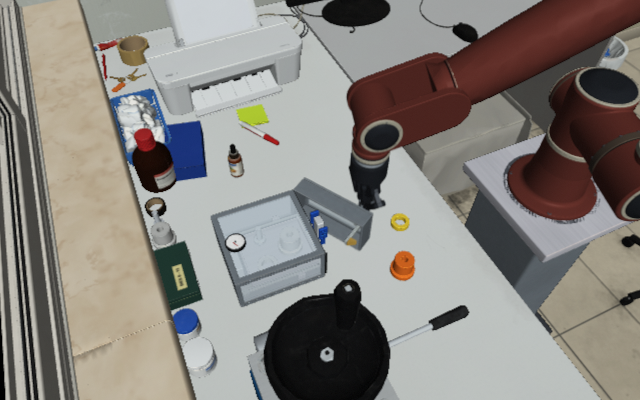

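The door, at (335,210), is now about half-way round with the fingers at (372,195). I'll keep following it, then creep.

Call:
jog_arm(motion="0 0.022 -0.025 0 0 0 0; 0 0.047 -0.048 0 0 0 0; 0 0.07 -0.066 0 0 0 0; 0 0.084 -0.075 0 0 0 0; 0 0.095 -0.081 0 0 0 0")

```text
time: 21.62
tool_pos: [0.5425, -0.0373, 0.0687]
tool_rot: [0.0, 1.0, -0.012, -0.0]
contact_force: [-0.7, -0.1, 0.2]
gripper_width: 0.001
grasp_force: 0.1
```

Call:
jog_arm(motion="0 0.006 -0.003 0 0 0 0; 0 0.012 -0.005 0 0 0 0; 0 0.018 -0.007 0 0 0 0; 0 0.022 -0.009 0 0 0 0; 0 0.022 -0.009 0 0 0 0")

```text
time: 22.25
tool_pos: [0.5533, -0.0334, 0.0689]
tool_rot: [0.0, 1.0, -0.012, 0.0]
contact_force: [0.4, -0.3, -0.4]
gripper_width: 0.001
grasp_force: 0.0
```

```bash
python3 - <<'E'
from h import *
f=grab_frame("side");save(f,"side10");W=pts(f)
print([(np.round(d["at"],4),round(d["p"],2)) for d in place_of("side","door_push")[:2]])
to(*door_c(0.08),.068)
E
```

```text
[(array([ 0.5647, -0.0271,  0.079 ]), 0.85)]
t 22.35 pos [ 0.5531 -0.0334  0.0688] yaw of y -1.5945362327922197 zax [ 0.0001 -0.     -1.    ] F [-0.2802  0.5778 -0.9591] w 0.00034206357848863355 0.0
shift/0.5: [ 0.0057 -0.0051  0.0017]
```

Now about 0.1 rad. I'll creep in 1 mm rows.

Call:
jog_arm(motion="0 0.002 0 0 0 0 0; 0 0.004 -0.001 0 0 0 0; 0 0.006 -0.002 0 0 0 0; 0 0.008 -0.003 0 0 0 0; 0 0.01 -0.003 0 0 0 0")

```text
time: 22.98
tool_pos: [0.5572, -0.0321, 0.0687]
tool_rot: [0.0, 1.0, -0.012, -0.002]
contact_force: [-6.4, -0.7, 4.9]
gripper_width: -0.002
grasp_force: 3.4
```

Call:
jog_arm(motion="0 0.002 0 0 0 0 0; 0 0.004 -0.001 0 0 0 0; 0 0.006 -0.001 0 0 0 0; 0 0.008 -0.001 0 0 0 0; 0 0.01 -0.002 0 0 0 0")

```text
time: 23.6
tool_pos: [0.5605, -0.031, 0.0687]
tool_rot: [-0.0, 1.0, -0.012, -0.004]
contact_force: [-12.3, 0.5, 9.8]
gripper_width: -0.001
grasp_force: 6.4
```

Call:
jog_arm(motion="0 0.002 0 0 0 0 0; 0 0.004 -0.001 0 0 0 0; 0 0.006 -0.001 0 0 0 0; 0 0.008 -0.001 0 0 0 0; 0 0.01 -0.002 0 0 0 0")

```text
time: 24.22
tool_pos: [0.5675, -0.0298, 0.0686]
tool_rot: [-0.0, 1.0, -0.012, -0.001]
contact_force: [-4.7, 0.4, 2.0]
gripper_width: -0.001
grasp_force: 2.7
```

Call:
jog_arm(motion="0 0.002 0 0 0 0 0; 0 0.003 0 0 0 0 0; 0 0.004 0 0 0 0 0; 0 0.005 0 0 0 0 0; 0 0.006 0 0 0 0 0")

```text
time: 24.85
tool_pos: [0.5678, -0.0296, 0.0686]
tool_rot: [-0.001, 1.0, -0.012, -0.005]
contact_force: [-17.9, 1.1, 12.4]
gripper_width: -0.001
grasp_force: 8.8
```

Call:
jog_arm(motion="0 0.001 0 0 0 0 0; 0 0.002 0 0 0 0 0; 0 0.003 0 0 0 0 0; 0 0.003 0 0 0 0 0; 0 0.003 0 0 0 0 0")

```text
time: 25.48
tool_pos: [0.5679, -0.0296, 0.0686]
tool_rot: [-0.001, 1.0, -0.012, -0.007]
contact_force: [-21.4, 2.2, 15.9]
gripper_width: -0.002
grasp_force: 11.3
```

```bash
python3 - <<'E'
from h import *
f=grab_frame("side");W=pts(f);np.save("/tmp/Wp.npy",W)
m=(W[...,2]>.094)&(W[...,2]<.104)&(W[...,0]>.54)&(W[...,0]<.64)&(W[...,1]>-.2)&(W[...,1]<.02)
w=W[m];print(len(w),cv2.minAreaRect(np.float32(w[:,:2])*1000));
to(*door_c(0),.068)
E
```

```text
2119 ((606.4555053710938, -83.32337188720703), (67.11595916748047, 182.55458068847656), 0.10760907083749771)
t 25.52 pos [ 0.5678 -0.0296  0.0685] yaw of y -1.5939238107737819 zax [-0.0138  0.0016 -0.9999] F [-21.9001   1.4757  15.6252] w -0.0031897175960154717 11.283248662948608
shift/0.5: [ 0.0023 -0.0067  0.0011]
```

Call:
jog_arm(motion="0 -0.006 0 0 0 0 0; 0 -0.012 0 0 0 0 0; 0 -0.016 0 0 0 0 0; 0 -0.02 0 0 0 0 0; 0 -0.024 0 0 0 0 0")

```text
time: 26.15
tool_pos: [0.5609, -0.0301, 0.0689]
tool_rot: [0.0, 1.0, -0.012, 0.0]
contact_force: [0.7, 0.1, -0.0]
gripper_width: -0.002
grasp_force: 0.0
```

Call:
jog_arm(motion="0 -0.04 0 0 0 0 0; 0 -0.1 0 0 0 0 0; 0 -0.12 0 -0.08 0 0 0; 0 -0.12 0 -0.16 0 0 0; 0 -0.12 0 -0.22 0 0 0")

```text
time: 26.78
tool_pos: [0.5011, -0.0287, 0.1809]
tool_rot: [0.0, 1.0, -0.012, 0.001]
contact_force: [0.3, -0.1, 0.0]
gripper_width: 0.001
grasp_force: 0.0
```

```bash
python3 - <<'E'
from h import *
to(*door_c(0),.068)
W0=np.load("/tmp/Wp.npy")
for c in ("side","top"):
    f=grab_frame(c);W=pts(f);save(f,c+"11")
    # edge of door top face front line
    m=(W[...,2]>.096)&(W[...,2]<.103)&(W[...,0]>.54)&(W[...,0]<.66)&(W[...,1]>-.17)&(W[...,1]<.0)
    w=W[m];b=np.arange(-.16,-.01,.01)
    e=np.array([(y,np.percentile(w[(w[:,1]>y)&(w[:,1]<y+.01),0],1)) for y in b if ((w[:,1]>y)&(w[:,1]<y+.01)).sum()>3])
    if len(e)>3:print(c,"front edge slope (shut: +0.0237 expected)",np.polyfit(e[:,0]+.1,e[:,1],1))
    if c=="side":
        m=(W0[...,2]>.05)&(W0[...,2]<.1)
    for t in ("door_push","door_hinge","dropper","jar_black"): print(t,[(np.round(d["at"],4),round(d["p"],2)) for d in place_of(c,t)[:2]])
    # outer edge of door face plane
im=cv2.imread("pics/top11.png")[100:200,250:390];im2=cv2.imread("pics/side11.png")[180:310,200:350]
a=cv2.resize(im,(560,400),interpolation=2);cv2.imwrite("pics/c11.png",np.hstack([a[:,:330],cv2.resize(im2,(460,400),interpolation=2)]))
E
```

```text
t 26.77 pos [ 0.5011 -0.0287  0.1809] yaw of y -1.5945818290522642 zax [ 0.0025 -0.0004 -1.    ] F [ 0.2625 -0.1264  0.0302] w 0.0006258802038173082 0.0
shift/0.5: [ 0.1352 -0.0083  0.2262]
side front edge slope (shut: +0.0237 expected) [0.0204 0.576 ]
door_push [(array([ 0.583 , -0.0194,  0.0769]), 0.65)]
door_hinge []
dropper [(array([ 0.6958, -0.3604, -0.0023]), 0.62), (array([ 0.5815, -0.0189,  0.0798]), 0.49)]
jar_black []
top front edge slope (shut: +0.0237 expected) [0.0271 0.5787]
door_push [(array([ 0.5785, -0.0198,  0.0758]), 0.78)]
door_hinge [(array([ 0.6178, -0.1756,  0.0566]), 0.94)]
dropper [(array([ 0.7019, -0.3604,  0.0005]), 0.58)]
jar_black [(array([0.7333, 0.1009, 0.002 ]), 0.56)]
```

View pics/c11.png

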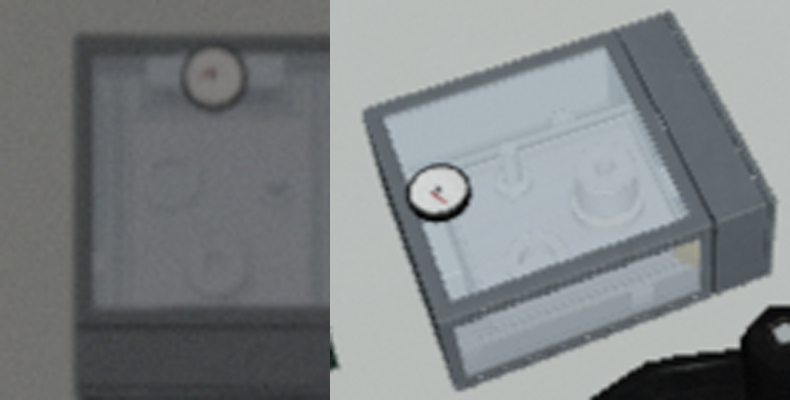

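```bash
python3 - <<'E'
from h import *
W0=np.load("/tmp/Wp.npy");f=grab_frame("side");W1=pts(f)
for W in(W0,W1):
    m=(W[...,2]>.096)&(W[...,2]<.103)&(W[...,0]>.54)&(W[...,0]<.66)&(W[...,1]>-.17)&(W[...,1]<.0)
    w=W[m];print([(round(y,2),round(np.percentile(w[(w[:,1]>y)&(w[:,1]<y+.02),0],1),4)) for y in np.arange(-.16,-.0,.02)])
    # free-edge side face of door: lateral face points, z .02-.09
    m=(W[...,2]>.03)&(W[...,2]<.09)&(W[...,0]>.56)&(W[...,0]<.61)&(W[...,1]>-.01)&(W[...,1]<.02);w=W[m];print(len(w),np.percentile(w[:,0],[2,50]))
E
```

```text
[(np.float64(-0.16), np.float64(0.5752)), (np.float64(-0.14), np.float64(0.5756)), (np.float64(-0.12), np.float64(0.576)), (np.float64(-0.1), np.float64(0.5765)), (np.float64(-0.08), np.float64(0.5765)), (np.float64(-0.06), np.float64(0.578)), (np.float64(-0.04), np.float64(0.5769)), (np.float64(-0.02), np.float64(0.5779))]
205 [0.5788 0.594 ]
[(np.float64(-0.16), np.float64(0.5752)), (np.float64(-0.14), np.float64(0.5749)), (np.float64(-0.12), np.float64(0.576)), (np.float64(-0.1), np.float64(0.5758)), (np.float64(-0.08), np.float64(0.5763)), (np.float64(-0.06), np.float64(0.5769)), (np.float64(-0.04), np.float64(0.5766)), (np.float64(-0.02), np.float64(0.5779))]
223 [0.5775 0.5935]
```

Call:
jog_arm(motion="0 0 0 0.08 0 0 0; 0 0 0 0.16 0 0 0; 0 0.04 0 0.22 0 0 0; 0 0.08 0 0.22 0 0 0; 0 0.1 0 0.22 0 0 0")

```text
time: 27.95
tool_pos: [0.5511, -0.0298, 0.0681]
tool_rot: [-0.0, 1.0, -0.012, -0.001]
contact_force: [-0.2, -0.5, 0.7]
gripper_width: 0.0
grasp_force: 0.0
```

Call:
jog_arm(motion="0 0.012 0 0 0 0 0; 0 0.02 0 0 0 0 0; 0 0.026 0 0 0 0 0; 0 0.03 0 0 0 0 0; 0 0.03 0 0 0 0 0")

```text
time: 28.58
tool_pos: [0.5657, -0.0302, 0.0689]
tool_rot: [0.0, 1.0, -0.012, 0.0]
contact_force: [-0.9, -0.4, 0.6]
gripper_width: -0.001
grasp_force: 0.0
```

The fingers are at x = 0.5657 and there is still no contact. That is 2 mm short of the stop, so the door is held shut by the latch. Now I back away.

Call:
jog_arm(motion="0 -0.02 0 0 0 0 0; 0 -0.08 0 0 0 0 0; 0 -0.14 0 -0.06 0 0 0; 0 -0.14 0 -0.16 0 0 0; 0 -0.14 0 -0.22 0 0 0")

```text
time: 29.2
tool_pos: [0.4954, -0.0286, 0.1812]
tool_rot: [0.0, 1.0, -0.012, 0.001]
contact_force: [1.0, 0.2, 0.3]
gripper_width: -0.0
grasp_force: 0.0
```

```bash
python3 - <<'E'
from h import *
to(.5,-.03,.18);print(job_done())
E
```

```text
t 29.2 pos [ 0.4954 -0.0286  0.1812] yaw of y -1.5945996087604946 zax [ 0.0026 -0.0006 -1.    ] F [1.0063 0.2179 0.2527] w -0.00040738664155515647 0.0
shift/0.5: [0.0093 0.0026 0.0023]
the job is handed in; nothing more can be done
None
```

I handed the job in at 29 s, no verdict returned: the die body stands on the tray with its plunger and ring, the tray is home, the door stayed shut when I backed off (latch judged from that, not seen), and the jar and dropper were not touched.

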